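# Make up an optician's job tray

## Task

Two jobs have got mixed on the repair mat: make up the tray for the black frame. Stand the folded black frame upright in the tray's long compartment, lay its two smoke-grey lenses flat with their blocks up and centred on the rests in the lens wells, red block on the red rest and blue block on the blue one, and stand the green-lidded tub in the small pocket between them. Set each thing down rather than dropping it, and leave the other job's brown frame and two brown lenses where they lie.

Things in the scene. Friction and masses are not known exactly. Their poses are not given: they have to be found in the camera images.
- frame_black: Black folded spectacle frame without lenses, standing on the mat: 132 mm long (its y), 40 mm high, 30 mm deep (its x, -15.5 to +14.5; bridge and rims at -x, temples at +x). Origin: middle of underside, z up. Gripped from above across the depth at its middle, where bridge and temples are 27 to 36 mm up. 30 g. The job's frame.
- lens_grey_red: Uncut smoke-grey lens lying dome up on the mat: 66 mm across, 3 mm high at its edge, 8 mm in its middle, where a round red edging block, 24 mm in diameter, stands from 8 to 26 mm above its underside. Grip the block from above, fingertips 10 mm or more above the underside. Origin: centre of underside, z up; yaw is free. 35 g. One of the job's lenses.
- lens_grey_blue: Uncut smoke-grey lens lying dome up on the mat: 66 mm across, 3 mm high at its edge, 8 mm in its middle, where a round blue edging block, 24 mm in diameter, stands from 8 to 26 mm above its underside. Grip the block from above, fingertips 10 mm or more above the underside. Origin: centre of underside, z up; yaw is free. 35 g. One of the job's lenses.
- tub: Round white tub of nose pads with a green screw lid, 38 mm in diameter, 36 mm high, standing on the mat. Origin: centre of underside, z up; yaw is free. 35 g. The teal repair mat under all the loose things is flat, its top 5 mm above the bench; lenses on it lie about 10 to 20 mm apart, and two loose screwdrivers 10 mm thick lie among them.
- frame_brown: Brown folded spectacle frame without lenses, standing on the mat: 132 mm long (its y), 40 mm high, 30 mm deep (its x, -15.5 to +14.5; bridge and rims at -x, temples at +x). Origin: middle of underside, z up. Gripped from above across the depth at its middle, where bridge and temples are 27 to 36 mm up. 30 g. Other job's: leave it.
- lens_brown_red: Uncut brown lens lying dome up on the mat: 66 mm across, 3 mm high at its edge, 8 mm in its middle, where a round red edging block, 24 mm in diameter, stands from 8 to 26 mm above its underside. Grip the block from above, fingertips 10 mm or more above the underside. Origin: centre of underside, z up; yaw is free. 35 g. Other job's: leave it.
- lens_brown_blue: Uncut brown lens lying dome up on the mat: 66 mm across, 3 mm high at its edge, 8 mm in its middle, where a round blue edging block, 24 mm in diameter, stands from 8 to 26 mm above its underside. Grip the block from above, fingertips 10 mm or more above the underside. Origin: centre of underside, z up; yaw is free. 35 g. Other job's: leave it.
- tray: Yellow job tray, fixed, 162 (its x) by 256 mm (its y); outer walls 22 mm high, inner 16, 4 thick; floor 3 mm. Origin: centre of underside. Long compartment on the robot's side, 60 x 248 mm, centred at x, y = -47, 0 mm. Beyond it two lens wells 90 x 90 at (32, 79) and (32, -79), and between them the small pocket, 90 x 60, at (32, 0). Left or right of the mat, turned up to 0.5 rad.
- rest_red: Flat round red silicone lens rest, 80 mm in diameter, 6 mm thick, fixed on the floor of one of the tray's two lens wells (either one). Origin: centre of underside; its top is 6 mm above that, 9 mm above the bench.
- rest_blue: Flat round blue silicone lens rest, 80 mm in diameter, 6 mm thick, fixed on the floor of the tray's other lens well. Origin: centre of underside; its top is 6 mm above that, 9 mm above the bench.
Things that resemble listed ones, but are neither listed nor needed, are in the scene too. Leave any yellow look-alike of the lens_grey_blue alone.

How it is judged (in metres and radians):
At the end, for the whole second after the job is handed in: Grey lenses flat (0.1 rad) on the rest of their block's colour, within 15 mm of its centre; black frame upright (0.12 rad) on the long compartment's floor, tub upright on the small pocket's floor; brown frame and lenses within 20 mm of their start; moved things at rest (horizontal distance between lens_grey_red and rest_red below 0.015 m and z of lens_grey_red in the frame of rest_red between 0.003 and 0.009 m and angle between each of lens_grey_red, lens_grey_blue's own z axis and vertical below 0.1 rad and horizontal distance between lens_grey_blue and rest_blue below 0.015 m and z of lens_grey_blue in the frame of rest_blue between 0.003 and 0.009 m and x of frame_black in the frame of tray between -0.065 and -0.029 m and y of frame_black in the frame of tray between -0.062 and 0.062 m and z of frame_black in the frame of tray between 0 and 0.007 m and angle between each of frame_black, tub's own z axis and vertical below 0.12 rad and x of tub in the frame of tray between 0.004 and 0.06 m and y of tub in the frame of tray between -0.014 and 0.014 m and z of tub in the frame of tray between 0 and 0.007 m and distance of each of frame_brown, lens_brown_red, lens_brown_blue from where it was at the start of the episode below 0.02 m and linear speed of each of frame_black, lens_grey_red, lens_grey_blue, tub below 0.02 m/s); the robot touches nothing.
It fails at once if the other job's brown frame or a brown lens is shifted by more than 20 mm (distance of any of frame_brown, lens_brown_red, lens_brown_blue from where it was at the start of the episode above 0.02 m).
It fails at once if the black frame, a grey lens or the tub is dropped (over 0.6 m/s with no finger on it: some 18 mm of free fall) ((linear speed of frame_black above 0.6 m/s and contact force between the fingers and frame_black below 0.05 N) or (linear speed of lens_grey_red above 0.6 m/s and contact force between the fingers and lens_grey_red below 0.05 N) or (linear speed of lens_grey_blue above 0.6 m/s and contact force between the fingers and lens_grey_blue below 0.05 N) or (linear speed of tub above 0.6 m/s and contact force between the fingers and tub below 0.05 N)).
It also fails if it takes over 102 s, if anything falls off the work surface, if the arm or the gripper's body presses on something with over 40 N, if the wrist force passes 120 N, or if a joint passes its speed limit or range.

## Robot

A 7-joint arm with a two-finger parallel gripper is mounted at the origin on the work surface. World frame = base frame: x ahead of the robot, y to its left, z up, the work surface at z = 0. Lengths are in mm, angles in rad, forces in N, time in s.
With the tool pointing down it reaches from about 350 to 900 mm from the base axis. Payload 7.2 kg.
Tool frame: the origin (TCP) lies where the fingers leave the gripper's body, on its centre line; the fingertips stand 73 mm ahead of it and the grasp point (between the pads) lies 54 mm ahead of it; z points along the fingers, y is the line along which they close (so a half turn about z gives the same grasp; the last joint's range is limited). The gripper opens to 85 mm and grips with 20 to 120 N. Pads are 22 mm wide; open, the fingers measure 114 mm over their backs; the gripper's body (76 mm by 85 mm) begins 54 mm behind the grasp point. The pads swing forward as they close: fully open they stand 13 mm farther back than shut.
Start: joints at [1.067, 0.411, -0.013, 1.596, 0.006, 1.134, -0.082], TCP at [263.823, -566.589, 303.897] pointing down, gripper open.
Joint ranges: [-2.95, 2.95], [-0.29, 1.99], [-1.47, 1.44], [0.14, 2.54], [-1.03, 4.17], [0.13, 1.85], [-2.86, 2.86]. Speed limits (rad/s): [2.39, 2.39, 3.01, 3.01, 3.14, 3.14, 3.14].

## Interface

Orientations are given as a unit quaternion [w, x, y, z].
In Python, from bench import telemetry, grab_frame, camera_info, arm gives the robot as it stands.
- The arm moves only by the shell command python3 -m handwheel 'ROWS' [FORCE]. ROWS is a JSON object of lists of equal length, an entry for each row: "jaw": the opening in per cent of the stroke, from 0 (shut) to 100 (fully open); "dp": the shift along the tool's x, y, z in cm, a list of three; "angular": the turn, a rotation vector about the tool's x, y, z in degrees, a list of three. A call has 1 to 10 rows; each row shifts and turns the commanded pose from where the row before left it, along the tool's axes as they then stand; what a row does not reach is not made up. A row lasts 1/12 s, in which the tool goes at most 41.7 mm and 7.16 degrees, less where a joint would pass 70% of its speed; a pose out of reach is approached as far as the arm can. A call is refused whole if a number of a shift passes 4.17 or a number of a turn 7.16, either way. A call with a gripper value outside its range is refused whole. The fingers move at their own pace and stop on an object; FORCE is the grip in N (left out, the last holds). Time passes only in rows, so rows that do not move let the fingers close. It gives the time, the measured TCP pose, the force, the opening and the grip force at its end, in the units of the state.
- telemetry.observe(): the state, without advancing time (a new reading comes with each control period).
- grab_frame(name): name is "scene" or "top" or "wrist"; returns (picture, depth): 420x560x3 uint8, red, green, blue; 420x560 float32, mm along the optical axis (not along the pixel's ray), 0 where there is no reading.
- camera_info(name): a dict with "camera_matrix" (3x3 intrinsics, pixels), "k1" (the pictures are not rectified: a ray, as slopes to the right and down, at radius r is drawn at 1 + k1 r^2 times it, then the intrinsics apply), "position" and "attitude" of the camera in the world; the wrist camera has in their place "tool_from_camera" (4x4, takes a point from camera to tool coordinates, whose origin is the TCP and whose axes are the flange's). Camera axes: x right, y down, z forward; pixel columns grow to the right and rows downward; lengths in mm; the calibration is good to about 2 mm. A picture is of the moment at which its call begins: read the wrist's pose just before it. camera_info takes no time and is no camera call.
- arm.finish_job(): hands the job in; it is judged then, once.
The state is a dict: "clock": time; "q": joint angles; "dq": joint speeds; "joint_torque": joint torques, N m; "tool_pos": TCP position; "tcp_rot": TCP orientation; "force": force on the tool from outside, world axes, zero at the start; "ft_torque": the same for the moment, N m; "width": finger opening in mm; "finger_force": force on a finger pad.
Only numpy, scipy, OpenCV 4.12 (cv2) and the standard library are available. Lean on these libraries where they do the work, as an engineer would, in place of code of your own. Each camera call takes 0.05 s, during which the arm holds its last target. There are 200 camera calls.

## Working session

There is one attempt and no reset: what is moved stays moved. The work goes in short steps, Python scripts to look and compute and a shell command to move; the robot and the scene stay as the last step left them, time stands still between calls to the robot, and variables do not carry over. Pictures are saved under pics/ and viewed, at most 14 in all, crops included, and the job is handed in when it is done.

```bash
mkdir -p pics; cat > h.py <<'E'
import numpy as np,cv2
from scipy.spatial.transform import Rotation as R
from bench import telemetry,grab_frame,camera_info,arm
def q2R(q): return R.from_quat([q[1],q[2],q[3],q[0]]).as_matrix()
def pose(name):
    c=camera_info(name)
    if 'position' in c:
        a=np.array(c['attitude']); M=q2R(a) if a.size==4 else a
        return c,M,np.array(c['position'])
    s=telemetry.observe(); T=np.array(c['tool_from_camera']); Rt=q2R(s['tcp_rot'])
    return c,Rt@T[:3,:3],Rt@T[:3,3]+np.array(s['tool_pos'])
def ray(c,M,uv):
    K=np.array(c['camera_matrix'],float)
    p=cv2.undistortPoints(np.array([[uv]],float),K,np.array([c['k1'],0,0,0],float))[0,0]
    return M@np.array([p[0],p[1],1.])
def px2plane(c,M,P,uv,z):
    d=ray(c,M,uv); return P+d*(z-P[2])/d[2]
def px2depth(c,M,P,uv,D):
    u,v=map(int,map(round,uv)); return P+ray(c,M,uv)*float(np.median(D[v-1:v+2,u-1:u+2]))
def snap(name,fn,scale=1.4286):
    c,M,P=pose(name); im,D=grab_frame(name)
    np.savez('last_%s.npz'%name,im=im,D=D,M=M,P=P)
    cv2.imwrite('pics/'+fn,cv2.resize(im[:,:,::-1],None,fx=scale,fy=scale,interpolation=cv2.INTER_CUBIC) if scale!=1 else im[:,:,::-1])
    return im,D,c,M,P
def load(name):
    z=np.load('last_%s.npz'%name); return z['im'],z['D'],camera_info(name),z['M'],z['P']
E
python3 - <<'E'
from h import *
for n in('scene','top'):snap(n,n+'0.png')
print(camera_info('top'),camera_info('scene')['position'],camera_info('wrist'));print(telemetry.observe())
E
```

```text
{'camera_matrix': array([[410.85764603,   0.        , 277.3053955 ],
       [  0.        , 410.85764603, 205.76439583],
       [  0.        ,   0.        ,   1.        ]]), 'k1': 0.029264072185696717, 'position': array([ 377.72386029,   18.10969589, 1084.64960801]), 'attitude': array([-0.0556872 ,  0.71284615, -0.6970595 ,  0.05345434])} [1211.45008093 -144.87893096  764.52449153] {'camera_matrix': array([[290.98926106,   0.        , 276.09981705],
       [  0.        , 290.98926106, 208.94959701],
       [  0.        ,   0.        ,   1.        ]]), 'k1': -0.03107063689375796, 'tool_from_camera': array([[ 1.02389928e-03, -9.48055075e-01, -3.18104583e-01,
         8.18164009e+01],
       [ 9.99999469e-01,  1.00755067e-03,  2.15920203e-04,
        -4.87123468e-01],
       [ 1.15802241e-04, -3.18104635e-01,  9.48055604e-01,
        -7.08986231e+01],
       [ 0.00000000e+00,  0.00000000e+00,  0.00000000e+00,
         1.00000000e+00]])}
{'clock': 0.1, 'q': array([ 1.06679115,  0.41181581, -0.01273925,  1.59692107,  0.00561756,
        1.13430208, -0.08219414]), 'dq': array([ 9.92872274e-04, -3.49611808e-04, -2.58565814e-05, -3.80932394e-03,
        7.98770223e-05, -5.09428182e-04,  8.79023832e-04]), 'joint_torque': array([ 2.72234087e-03, -6.01832557e+01,  6.84204418e-01, -3.00088799e+01,
        1.40058834e-02,  6.44583983e-03,  8.57919099e-05]), 'tool_pos': array([ 263.68446605, -566.295579  ,  303.15558302]), 'tcp_rot': array([-6.75418388e-04,  9.76346046e-01,  2.16212629e-01, -2.02964917e-04]), 'force': array([-0.18442356,  0.47468067, -0.33557889]), 'ft_torque': array([-0.01722079, -0.06113762, -0.05048954]), 'finger_force': 0.0, 'width': 85.54108786228257}
```

View pics/top0.png

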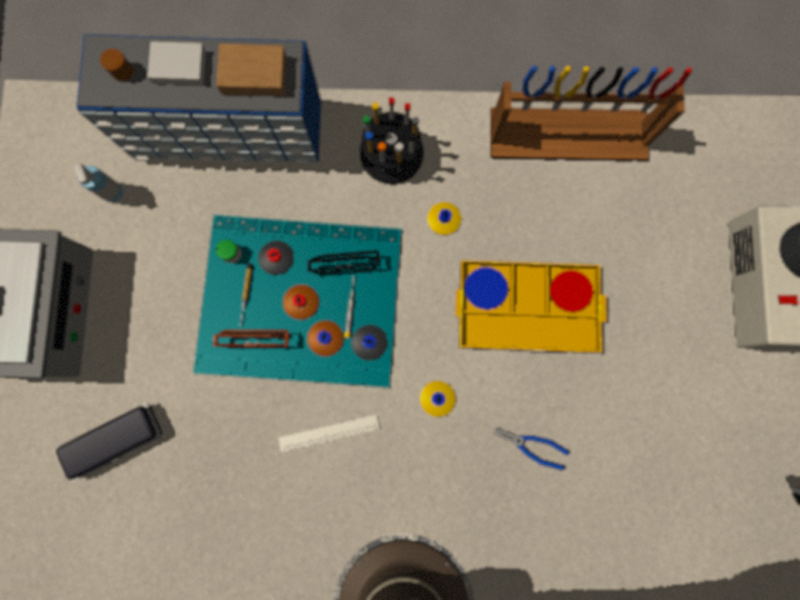

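```bash
python3 - <<'E'
from h import *
im,D,c,M,P=load('top')
s=1.42857
for n,u,z in [('gred',(274,255),31),('gblue',(369,342),31),('tub',(229,249),41),('bred',(300,300),31),('bblue',(325,338),31),
 ('restblue',(487,288),9),('restred',(572,291),9),('t1',(461,262),22),('t2',(603,266),22),('t3',(602,352),22),('t4',(459,348),22),('fr a',(310,263),41),('fr b',(388,262),41),('brown a',(215,337),41),('brown b',(298,340),41),('matc',(205,300),5)]:
    uv=(u[0]/s,u[1]/s); print(n,px2plane(c,M,P,uv,z).round(0),px2depth(c,M,P,uv,D).round(0))
cv2.imwrite('pics/crop.png',cv2.resize(im[145:275,130:290,::-1],None,fx=4.6,fy=4.6,interpolation=cv2.INTER_CUBIC))
E
```

```text
gred [609. 249.  31.] [609. 249.  31.]
gblue [453.  70.  31.] [453.  70.  32.]
tub [616. 329.  41.] [616. 329.  40.]
bred [527. 197.  31.] [527. 197.  32.]
bblue [459. 149.  31.] [459. 149.  31.]
restblue [ 560. -145.    9.] [ 560. -145.    8.]
restred [ 558. -302.    9.] [ 558. -302.    9.]
t1 [606. -95.  22.] [606. -95.  18.]
t2 [ 604. -356.   22.] [ 608. -364.   -1.]
t3 [ 446. -349.   22.] [ 447. -356.    1.]
t4 [447. -92.  22.] [448. -94.   2.]
fr a [594. 181.  41.] [594. 181.  40.]
fr b [599.  39.  41.] [606.  40.   5.]
brown a [456. 343.  41.] [456. 344.  38.]
brown b [454. 196.  41.] [456. 202.   6.]
matc [527. 377.   5.] [526. 377.   6.]
```

View pics/crop.png

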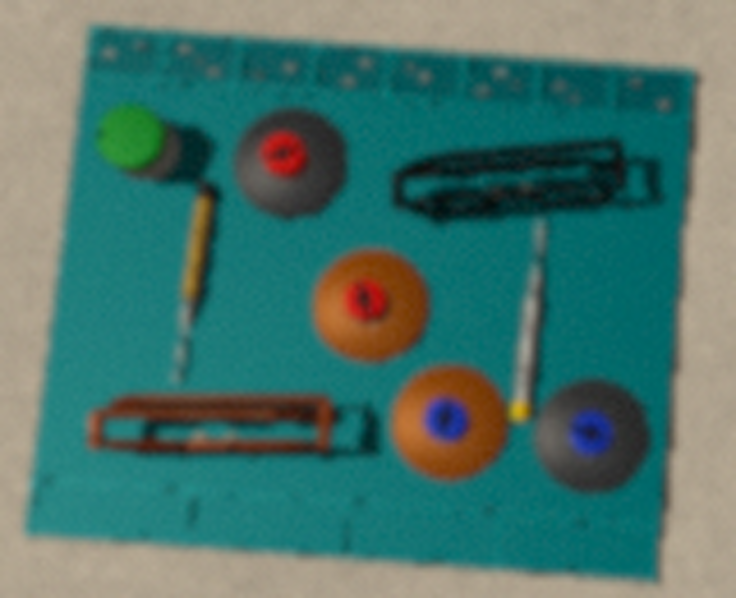

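```bash
python3 -m handwheel '{"jaw":[100,100,100,100,100,100,100,100,100,100],"dp":[[0,0,0],[0,0,0],[0,0,0],[0,0,0],[0,0,0],[0,0,0],[0,0,0],[0,0,0],[0,0,0],[0,0,0]],"angular":[[0,0,-7],[0,0,-7],[0,0,-7],[0,0,-7],[0,0,-7],[0,0,-7],[0,0,-7],[0,0,-7],[0,0,-7],[0,0,-2]]}' 60
python3 -m handwheel '{"jaw":[100,100,100,100,100,100,100,100,100,100],"dp":[[3.6,1.75,0],[3.6,1.75,0],[3.6,1.75,0],[3.6,1.75,0],[3.6,1.75,0],[3.6,1.75,0],[3.6,1.75,0],[3.6,1.75,0],[3.6,1.75,0],[3.6,1.75,0]],"angular":[[0,0,0],[0,0,0],[0,0,0],[0,0,0],[0,0,0],[0,0,0],[0,0,0],[0,0,0],[0,0,0],[0,0,0]]}'
cat >> h.py <<'E'
def go(x,y,z,yaw=None):
    s=telemetry.observe(); Rt=q2R(s['tcp_rot']); d=Rt.T@(np.array([x,y,z])-s['tool_pos'])/10
    print('t',round(s['clock'],2),'dp cm',d.round(2),'yaw',round(np.degrees(np.arctan2(Rt[1,0],Rt[0,0])),1),'tilt',np.degrees(Rt[:2,2]).round(2),'w',round(s['width'],1),'pos',s['tool_pos'].round(1),'q7',round(s['q'][6],2))
E
python3 - <<'E'
from h import *
im,D,c,M,P=load('top')
pts=[]
for v in range(165,200):
  for u in range(205,280):
    if D[v,u]>0:
      p=P+ray(c,M,(u,v))*D[v,u]
      if 32<p[2]<50: pts.append(p[:2])
r=cv2.minAreaRect(np.array(pts,np.float32));print(len(pts),r)
go(597,110,250)
E
```

```text
clock: 0.93
tool_pos: [263.6, -566.5, 303.4]
tcp_rot: [-0.0, 0.705, 0.709, 0.0]
force: [0.1, 0.1, 0.4]
width: 84.9
finger_force: 0.0
clock: 1.77
tool_pos: [439.2, -204.8, 303.9]
tcp_rot: [0.0, 0.707, 0.707, -0.0]
force: [1.6, -0.6, -0.0]
width: 85.1
finger_force: 0.0
322 ((600.7533569335938, 120.97505187988281), (30.957246780395508, 132.15249633789062), 6.092031002044678)
t 1.77 dp cm [31.5  15.75  5.38] yaw 90.0 tilt [-0.01 -0.01] w 85.1 pos [ 439.2 -204.8  303.9] q7 0.23
```

```bash
python3 -m handwheel '{"jaw":[70,70,70,70,70,70,70,70,70,70],"dp":[[3.6,1.8,0.6],[3.6,1.8,0.6],[3.6,1.8,0.6],[3.6,1.8,0.6],[3.6,1.8,0.6],[3.6,1.8,0.6],[3.6,1.8,0.6],[3.6,1.8,0.6],[3.6,1.8,0.6],[0,0,0]],"angular":[[0,0,0],[0,0,0],[0,0,0],[0,0,0],[0,0,0],[0,0,0],[0,0,0],[0,0,0],[0,0,0],[0,0,-6]]}'
python3 - <<'E'
from h import *
snap('wrist','w1.png')
go(601,121,90)
im,D,c,M,P=load('wrist')
h,w=D.shape;pts=[]
for v in range(0,h,2):
  for u in range(0,w,2):
    if D[v,u]>0:
      p=P+ray(c,M,(u,v))*D[v,u]
      if 30<p[2]<50 and abs(p[0]-600)<40 and abs(p[1]-121)<85: pts.append(p[:2])
print(len(pts),cv2.minAreaRect(np.array(pts,np.float32)))
E
```

```text
clock: 2.6
tool_pos: [601.6, 127.2, 248.5]
tcp_rot: [-0.002, 0.667, 0.745, 0.002]
force: [-0.9, 1.1, 0.4]
width: 59.7
finger_force: 0.0
t 2.65 dp cm [-0.27 -0.   15.85] yaw 97.0 tilt [-0.1   0.16] w 59.6 pos [601.  123.2 248.5] q7 -0.41
523 ((599.4690551757812, 122.00376892089844), (29.775676727294922, 130.30421447753906), 6.473971366882324)
```

View pics/w1.png

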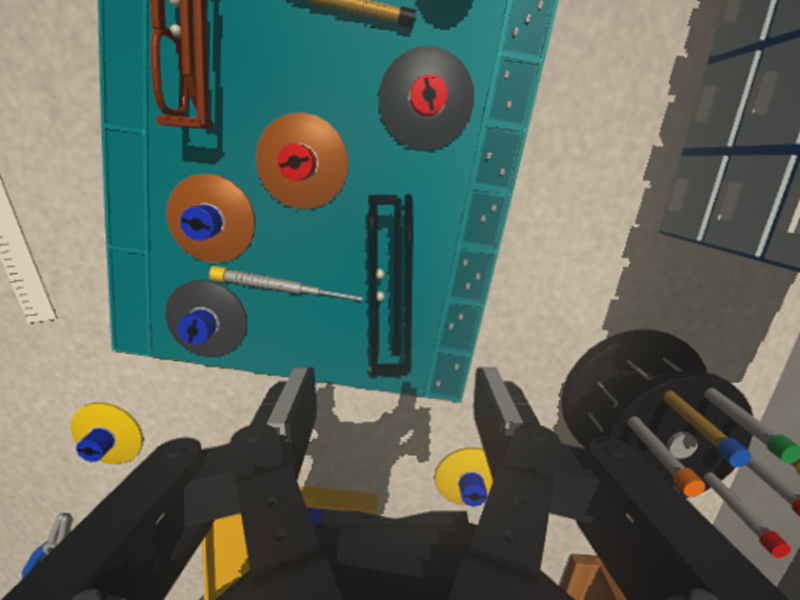

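```bash
python3 - <<'E'
from h import *
im,D,c,M,P=load('wrist');pts=[]
for v in range(0,420,2):
  for u in range(0,560,2):
    if D[v,u]>0:
      p=P+ray(c,M,(u,v))*D[v,u]
      if 45<p[2]<200 and p[0]>655 : pts.append(p)
p=np.array(pts);q=p[p[:,1]<150];print(q[:,0].min(),q[:,1].max(),q[:,2].max()); r=p[p[:,1]>150];print(r[:,0].min() if len(r) else 0)
go(600,121.5,88)
E
```

```text
764.7239216679812 96.35983061515748 137.085004874648
786.5431921109953
t 2.65 dp cm [-0.21 -0.09 16.05] yaw 97.0 tilt [-0.1   0.16] w 59.6 pos [601.  123.2 248.5] q7 -0.41
```

```bash
python3 -m handwheel '{"jaw":[65,65,65,65,65,65,65,65,65,65],"dp":[[-0.2,-0.1,3],[0,0,3],[0,0,3],[0,0,3],[0,0,1.5],[0,0,1.5],[0,0,1],[0,0,0],[0,0,0],[0,0,0]],"angular":[[0,0,0.7],[0,0,0],[0,0,0],[0,0,0],[0,0,0],[0,0,0],[0,0,0],[0,0,0],[0,0,0],[0,0,0]]}' 25
python3 -m handwheel '{"jaw":[0,0,0,0,0,0,0,0],"dp":[[0,0,0],[0,0,0],[0,0,0],[0,0,0],[0,0,0],[0,0,0],[0,0,0],[0,0,0]],"angular":[[0,0,0],[0,0,0],[0,0,0],[0,0,0],[0,0,0],[0,0,0],[0,0,0],[0,0,0]]}' 25
```

```text
clock: 3.48
tool_pos: [601.0, 115.1, 90.9]
tcp_rot: [0.0, 0.674, 0.739, 0.001]
force: [0.1, 0.5, 0.4]
width: 55.1
finger_force: 0.0
clock: 4.15
tool_pos: [600.9, 115.2, 91.0]
tcp_rot: [0.001, 0.674, 0.739, 0.0]
force: [-1.8, -0.3, 7.0]
width: 29.3
finger_force: 27.8
```

```bash
python3 -m handwheel '{"jaw":[0,0,0,0,0,0,0,0],"dp":[[0,0,-0.5],[0,0,-1.5],[0,0,-2.5],[0,0,-2.5],[0,0,-2.5],[0,0,0],[0,0,0],[0,0,0]],"angular":[[0,0,0],[0,0,0],[0,0,0],[0,0,0],[0,0,0],[0,0,3.5],[0,0,3.5],[0,0,0]]}'
python3 -m handwheel '{"jaw":[0,0,0,0,0,0,0,0,0,0],"dp":[[-2,-0.7,0],[-3.6,-1.27,0],[-3.8,-1.34,0],[-3.8,-1.34,0],[-3.8,-1.34,0],[-3.8,-1.34,0],[-3.8,-1.34,0],[-3.8,-1.34,0],[-3.8,-1.34,0],[-2.2,-0.75,0]],"angular":[[0,0,0],[0,0,0],[0,0,0],[0,0,0],[0,0,0],[0,0,0],[0,0,0],[0,0,0],[0,0,0],[0,0,0]]}'
python3 -m handwheel '{"jaw":[0,0,0],"dp":[[0,0,0],[0,0,0],[0,0,0]],"angular":[[0,0,0],[0,0,0],[0,0,0]]}'
python3 - <<'E'
from h import *
snap('wrist','w2.png'); go(480,-229,91)
E
```

```text
clock: 4.82
tool_pos: [600.5, 115.1, 185.8]
tcp_rot: [0.0, 0.719, 0.695, 0.0]
force: [-0.3, 0.0, -0.9]
width: 29.3
finger_force: 27.0
clock: 5.65
tool_pos: [466.5, -229.5, 184.6]
tcp_rot: [-0.0, 0.718, 0.696, -0.001]
force: [0.5, -1.1, -0.3]
width: 29.5
finger_force: 27.0
clock: 5.9
tool_pos: [469.3, -224.3, 184.9]
tcp_rot: [-0.0, 0.717, 0.697, 0.0]
force: [-0.1, -0.2, -0.2]
width: 29.5
finger_force: 27.0
t 5.95 dp cm [-0.51  1.06  9.39] yaw 88.4 tilt [0.01 0.04] w 29.3 pos [ 469.6 -223.7  184.9] q7 0.08
```

View pics/w2.png

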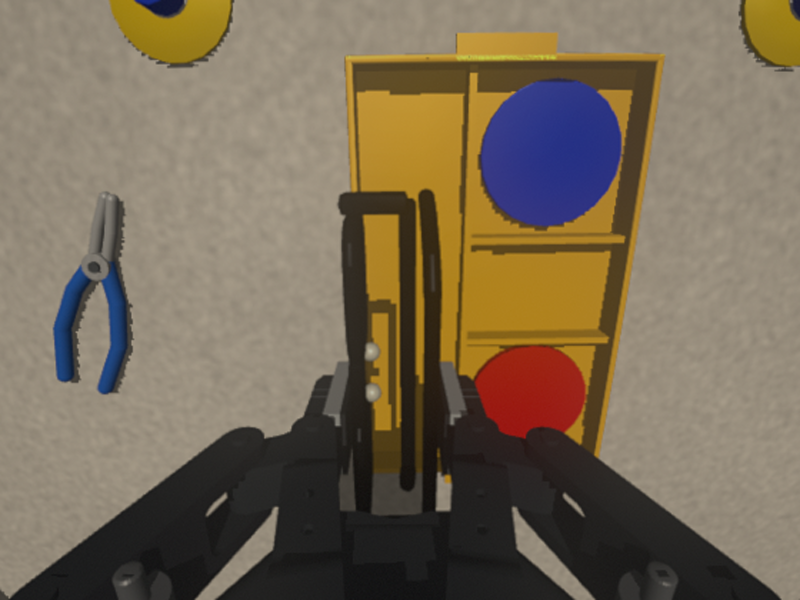

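```bash
python3 - <<'E'
from h import *
im,D,c,M,P=load('wrist')
s=1.42857
for n,u,z in [('blue',(551,153),9),('c1',(347,57),22),('c2',(663,57),22),('div long/well bot',(457,450),16),('div top',(469,75),16),('pock1',(605,334),16),('pock2',(470,239),16)]:
    print(n,px2plane(c,M,P,(u[0]/s,u[1]/s),z).round(1))
for nm in('wrist','top'):
  im,D,c,M,P=load(nm); h=im.astype(int)
  for n,m in [('blue',(h[...,2]>h[...,0]+60)&(h[...,2]>h[...,1]+50)),('red',(h[...,0]>h[...,1]+90)&(h[...,0]>h[...,2]+90))]:
    k,l,st,ce=cv2.connectedComponentsWithStats(m.astype(np.uint8)); i=1+np.argmax(st[1:,4]); print(nm,n,st[i],px2plane(c,M,P,ce[i],9).round(1))
E
```

```text
blue [ 559.9 -140.5    9. ]
c1 [449. -92.  22.]
c2 [608.9 -95.   22. ]
div long/well bot [ 509.7 -334.8   16. ]
div top [ 511.4 -100.9   16. ]
pock1 [ 601.5 -249.6   16. ]
pock2 [ 514.1 -187.1   16. ]
wrist blue [ 337   57   97  101 7709] [ 559.6 -139.7    9. ]
wrist red [ 333  242   77   65 3691] [ 560.2 -292.6    9. ]
top blue [326 188  29  28 632] [ 560.7 -142.3    9. ]
top red [385 189  30  29 691] [ 559.1 -299.6    9. ]
```

```bash
python3 -m handwheel '{"jaw":[0,0,0,0,0,0,0,0,0,0],"dp":[[-0.2,1.1,0],[0,0,2],[0,0,2.5],[0,0,2],[0,0,1],[0,0,0.7],[0,0,0.5],[0,0,0.5],[0,0,0.2],[0,0,0]],"angular":[[0,0,-0.8],[0,0,0],[0,0,0],[0,0,0],[0,0,0],[0,0,0],[0,0,0],[0,0,0],[0,0,0],[0,0,0]]}'
python3 -m handwheel '{"jaw":[0,0],"dp":[[0,0,0.1],[0,0,0]],"angular":[[0,0,0],[0,0,0]]}'
```

```text
clock: 6.78
tool_pos: [480.2, -227.4, 91.1]
tcp_rot: [0.0, 0.713, 0.701, 0.0]
force: [-0.4, 0.1, -0.4]
width: 29.6
finger_force: 27.0
clock: 6.95
tool_pos: [480.2, -227.5, 90.3]
tcp_rot: [0.0, 0.713, 0.701, 0.0]
force: [0.3, -0.8, -1.0]
width: 29.3
finger_force: 27.0
```

```bash
python3 -m handwheel '{"jaw":[0,0,0],"dp":[[0,0,0.1],[0,0,0.1],[0,0,0]],"angular":[[0,0,0],[0,0,0],[0,0,0]]}'
```

```text
clock: 7.2
tool_pos: [480.3, -227.6, 88.9]
tcp_rot: [0.001, 0.713, 0.701, -0.0]
force: [-2.5, 1.0, 9.8]
width: 29.3
finger_force: 28.0
```

```bash
python3 -m handwheel '{"jaw":[36,37,38,39,40,40,40,40],"dp":[[0,0,0],[0,0,0],[0,0,0],[0,0,0],[0,0,0],[0,0,-0.2],[0,0,-0.4],[0,0,0]],"angular":[[0,0,0],[0,0,0],[0,0,0],[0,0,0],[0,0,0],[0,0,0],[0,0,0],[0,0,0]]}'
```

```text
clock: 7.87
tool_pos: [480.4, -227.4, 94.6]
tcp_rot: [0.0, 0.713, 0.701, 0.0]
force: [0.9, -0.1, -0.1]
width: 34.2
finger_force: 0.0
```

```bash
python3 -m handwheel '{"jaw":[40,40,40,50,50,50],"dp":[[0,0,-2],[0,0,-3],[0,0,-3],[0,0,-3],[0,0,0],[0,0,0]],"angular":[[0,0,0],[0,0,0],[0,0,0],[0,0,0],[0,0,0],[0,0,0]]}'
python3 - <<'E'
from h import *
im,D,c,M,P=snap('wrist','w3.png',1)
pts=[]
for v in range(0,420,2):
  for u in range(0,560,2):
    if D[v,u]>0:
      p=P+ray(c,M,(u,v))*D[v,u]
      if 24.5<p[2]<60 and 445<p[0]<520 and -320<p[1]<-110: pts.append(p)
p=np.array(pts,np.float32);print(len(p),p[:,2].max(),np.percentile(p[:,2],90),cv2.minAreaRect(p[:,:2]))
go(453,70,200)
E
python3 -m handwheel '{"jaw":[50,50,50,50,50,50,50,50,50,50],"dp":[[3,-0.25,0],[3.8,-0.35,0],[3.8,-0.35,0],[3.8,-0.35,0],[3.8,-0.35,0],[3.8,-0.35,0],[3.8,-0.35,0],[3,-0.3,0],[0.8,0,0],[0,0,0]],"angular":[[0,0,0],[0,0,0],[0,0,0],[0,0,0],[0,0,0],[0,0,0],[0,0,0],[0,0,0],[0,0,0],[0,0,0]]}'
python3 -m handwheel '{"jaw":[50,50],"dp":[[0,0,0],[0,0,0]],"angular":[[0,0,0],[0,0,0]]}'
python3 - <<'E'
from h import *
im,D,c,M,P=snap('wrist','w4.png')
h=im.astype(int);m=(h[...,2]>h[...,0]+60)&(h[...,2]>h[...,1]+40)
k,l,st,ce=cv2.connectedComponentsWithStats(m.astype(np.uint8))
for i in range(1,k):
  if st[i,4]>80: print(st[i],ce[i].round(0),px2plane(c,M,P,ce[i],31).round(1))
go(453,70,200)
E
```

```text
clock: 8.37
tool_pos: [480.9, -227.8, 205.8]
tcp_rot: [0.002, 0.713, 0.701, 0.001]
force: [-0.7, 0.2, -1.2]
width: 42.8
finger_force: 0.0
clock: 9.25
tool_pos: [457.4, 71.6, 202.9]
tcp_rot: [-0.001, 0.711, 0.703, -0.0]
force: [-1.1, -0.6, -0.0]
width: 42.9
finger_force: 0.0
clock: 9.42
tool_pos: [458.1, 67.3, 203.1]
tcp_rot: [-0.0, 0.713, 0.701, -0.001]
force: [-0.5, 0.1, 0.0]
width: 42.6
finger_force: 0.0
[263  91  28  30 503] [277. 106.] [459.6 154.   31. ]
[259 188  26  29 469] [272. 202.] [453.9  74.2  31. ]
[491 308  21  22 209] [501. 320.] [688.6 -57.   31. ]
[369 356  24  35 541] [377. 374.] [ 566.2 -126.7   31. ]
t 9.47 dp cm [ 0.28 -0.53  0.33] yaw 88.9 tilt [-0.07 -0.04] w 42.9 pos [458.3  67.1 203.3] q7 -0.52Traceback (most recent call last):
  File "<stdin>", line 9, in <module>
cv2.error: OpenCV(4.12.0) /io/opencv/modules/imgproc/src/convhull.cpp:143: error: (-215:Assertion failed) total >= 0 && (depth == CV_32F || depth == CV_32S) in function 'convexHull'
```

View pics/w4.png

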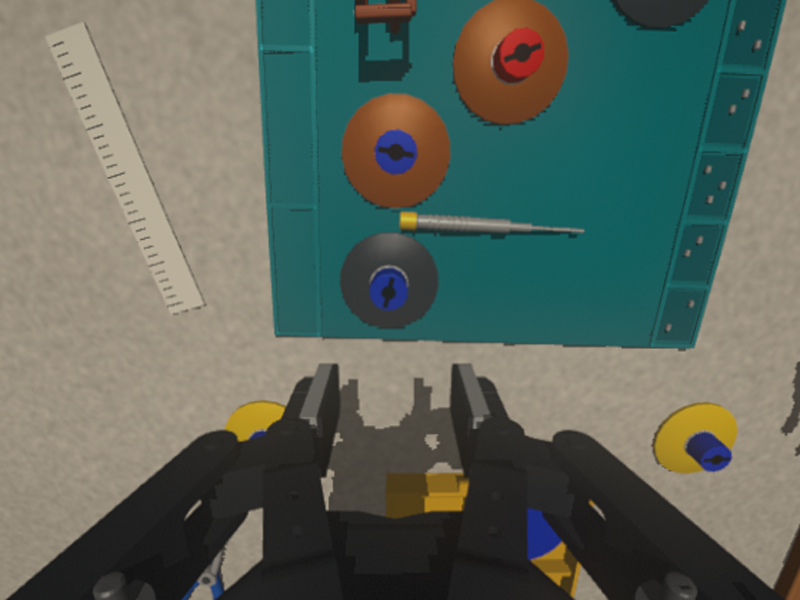

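```bash
python3 -m handwheel '{"jaw":[50,50,50,50,50,50,50,50,50],"dp":[[0.5,-0.5,1],[0,0,2.5],[0,0,2.5],[0,0,2],[0,0,1.5],[0,0,1],[0,0,0.8],[0,0,0],[0,0,0]],"angular":[[0,0,0],[0,0,0],[0,0,0],[0,0,0],[0,0,0],[0,0,0],[0,0,0],[0,0,0],[0,0,0]]}'
python3 -m handwheel '{"jaw":[0,0,0,0,0,0,0,0],"dp":[[0,0,0],[0,0,0],[0,0,0],[0,0,0],[0,0,0],[0,0,0],[0,0,0],[0,0,0]],"angular":[[0,0,0],[0,0,0],[0,0,0],[0,0,0],[0,0,0],[0,0,0],[0,0,0],[0,0,0]]}' 40
```

```text
clock: 10.22
tool_pos: [453.6, 73.7, 91.0]
tcp_rot: [-0.0, 0.713, 0.701, -0.0]
force: [0.8, -0.8, -0.3]
width: 42.7
finger_force: 0.0
clock: 10.88
tool_pos: [454.0, 74.1, 91.9]
tcp_rot: [0.001, 0.713, 0.701, 0.001]
force: [-1.7, -0.1, 7.7]
width: 21.9
finger_force: 39.2
```

```bash
python3 -m handwheel '{"jaw":[0,0,0,0,0,0,0,0],"dp":[[0,0,-0.3],[0,0,-1],[0,0,-2],[0,0,-3],[0,0,-2.5],[0,0,0],[0,0,0],[0,0,0]],"angular":[[0,0,0],[0,0,0],[0,0,0],[0,0,0],[0,0,0],[0,0,0],[0,0,0],[0,0,0]]}'
python3 - <<'E'
from h import *
im,D,c,M,P=snap('wrist','w5.png')
go(560,-141,92)
E
```

```text
clock: 11.55
tool_pos: [453.2, 73.8, 179.1]
tcp_rot: [0.0, 0.713, 0.701, 0.0]
force: [-1.2, 0.5, -0.2]
width: 22.1
finger_force: 39.2
t 11.6 dp cm [-21.3   11.07   8.65] yaw 89.1 tilt [-0.05 -0.02] w 21.6 pos [452.9  73.8 178.5] q7 -0.57
```

View pics/w5.png

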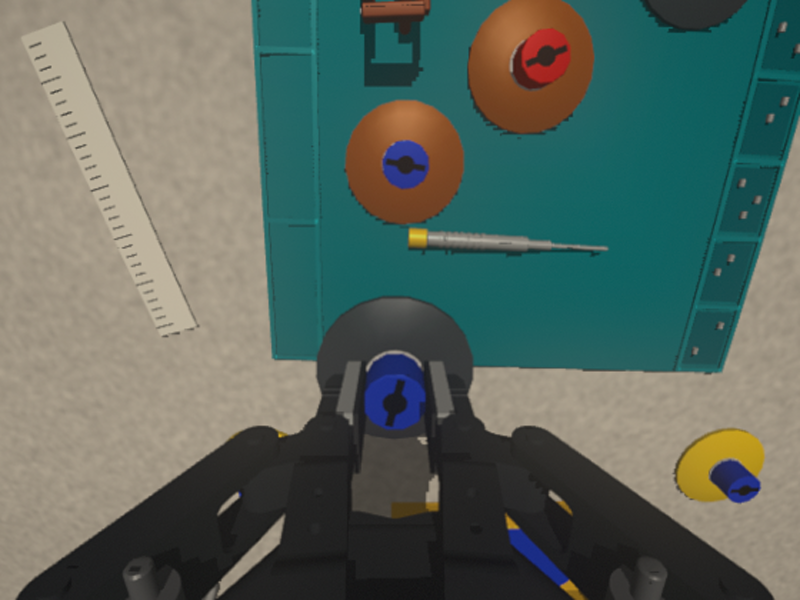

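```bash
python3 - <<'E'
from h import *
im,D,c,M,P=load('wrist')
print(px2plane(c,M,P,(395/1.42857,402/1.42857),117.6), px2depth(c,M,P,(385/1.42857,400/1.42857),D))
E
python3 -m handwheel '{"jaw":[0,0,0,0,0,0,0,0,0,0],"dp":[[-2.5,1.3,0],[-3.4,1.8,0],[-3.4,1.8,0],[-3.4,1.8,0],[-3.4,1.8,0],[-3.2,1.6,0],[-2,1,0],[0,0,0],[0,0,0],[0,0,0]],"angular":[[0,0,0],[0,0,0],[0,0,0],[0,0,0],[0,0,0],[0,0,0],[0,0,0],[0,0,0],[0,0,0],[0,0,0]]}'
python3 - <<'E'
from h import *
go(560,-141,95.5)
im,D,c,M,P=snap('wrist','w6.png')
for n,u,z in []: pass
E
```

```text
[453.28303382  71.54916406 117.6       ] [449.68345045  73.37626823 119.06153236]
clock: 12.43
tool_pos: [560.2, -139.6, 177.7]
tcp_rot: [-0.001, 0.713, 0.702, -0.0]
force: [0.2, -0.5, 0.0]
width: 22.2
finger_force: 39.3
t 12.43 dp cm [-0.15  0.01  8.22] yaw 89.1 tilt [-0.13  0.08] w 22.2 pos [ 560.2 -139.6  177.7] q7 -0.14
```

View pics/w6.png

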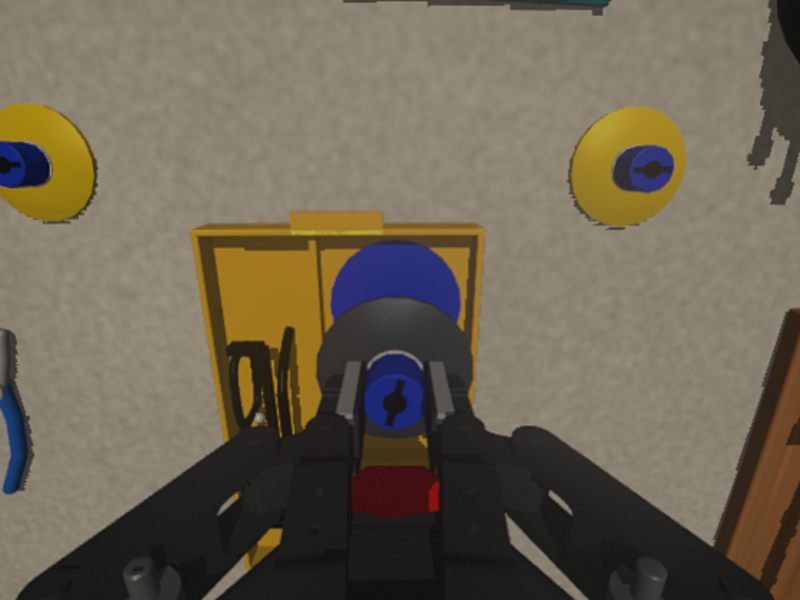

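```bash
python3 -m handwheel '{"jaw":[0,0,0,0,0,0,0,0,0,0],"dp":[[0,0,1.5],[0,0,2],[0,0,2],[0,0,1],[0,0,0.6],[0,0,0.4],[0,0,0.3],[0,0,0.2],[0,0,0],[0,0,0]],"angular":[[0,0,0],[0,0,0],[0,0,0],[0,0,0],[0,0,0],[0,0,0],[0,0,0],[0,0,0],[0,0,0],[0,0,0]]}'
python3 -m handwheel '{"jaw":[0,0],"dp":[[0,0,0.1],[0,0,0]],"angular":[[0,0,0],[0,0,0]]}'
python3 -m handwheel '{"jaw":[0,0],"dp":[[0,0,0.1],[0,0,0]],"angular":[[0,0,0],[0,0,0]]}'
```

```text
clock: 13.32
tool_pos: [561.2, -140.7, 99.5]
tcp_rot: [0.0, 0.713, 0.701, 0.0]
force: [-0.5, 0.7, -0.3]
width: 21.9
finger_force: 39.3
clock: 13.48
tool_pos: [561.1, -140.8, 98.2]
tcp_rot: [0.0, 0.713, 0.701, 0.0]
force: [0.3, -0.3, -0.4]
width: 22.2
finger_force: 39.3
clock: 13.65
tool_pos: [560.9, -140.8, 96.9]
tcp_rot: [0.0, 0.713, 0.701, 0.0]
force: [-0.1, 0.5, 0.4]
width: 21.9
finger_force: 39.3
```

```bash
python3 -m handwheel '{"jaw":[0,0,0],"dp":[[0,0,0.1],[0,0,0],[0,0,0]],"angular":[[0,0,0],[0,0,0],[0,0,0]]}'
python3 -m handwheel '{"jaw":[28,30,32,36,40,45,45,45,45],"dp":[[0,0,0],[0,0,0],[0,0,0],[0,0,0],[0,0,0],[0,0,0],[0,0,-0.5],[0,0,-2],[0,0,-2]],"angular":[[0,0,0],[0,0,0],[0,0,0],[0,0,0],[0,0,0],[0,0,0],[0,0,0],[0,0,0],[0,0,0]]}'
python3 - <<'E'
from h import *
go(609,249,200)
E
```

```text
clock: 13.9
tool_pos: [561.0, -140.7, 96.0]
tcp_rot: [0.0, 0.713, 0.701, 0.0]
force: [0.4, 1.0, 1.6]
width: 22.2
finger_force: 39.4
clock: 14.65
tool_pos: [560.3, -140.4, 140.9]
tcp_rot: [-0.001, 0.713, 0.701, -0.0]
force: [-0.1, -0.9, 0.6]
width: 38.6
finger_force: 0.0
t 14.65 dp cm [39.02  4.24 -5.89] yaw 89.1 tilt [-0.12  0.04] w 38.6 pos [ 560.3 -140.4  140.9] q7 -0.17
```

```bash
python3 -m handwheel '{"jaw":[45,45,48,50,50,50,50,50,50,50],"dp":[[0,0,-3],[0.5,0,-3],[3.9,0.4,0],[3.9,0.4,0],[3.9,0.4,0],[3.9,0.4,0],[3.9,0.5,0],[3.9,0.5,0],[3.9,0.5,0],[3.9,0.5,0]],"angular":[[0,0,0],[0,0,0],[0,0,0],[0,0,0],[0,0,0],[0,0,0],[0,0,0],[0,0,0],[0,0,0],[0,0,0]]}'
python3 -m handwheel '{"jaw":[50,50,50,50,50],"dp":[[3.9,0.5,0],[3,0.5,0],[0,0,0],[0,0,0],[0,0,0]],"angular":[[0,0,0],[0,0,0],[0,0,0],[0,0,0],[0,0,0]]}'
python3 - <<'E'
from h import *
im,D,c,M,P=snap('wrist','w7.png')
h=im.astype(int);m=(h[...,0]>h[...,1]+90)&(h[...,0]>h[...,2]+90)
k,l,st,ce=cv2.connectedComponentsWithStats(m.astype(np.uint8))
for i in range(1,k):
  if st[i,4]>80: print(st[i],ce[i].round(0),px2plane(c,M,P,ce[i],31).round(1))
go(609,249,91)
E
```

```text
clock: 15.48
tool_pos: [602.1, 177.5, 201.4]
tcp_rot: [0.0, 0.713, 0.701, 0.0]
force: [1.6, -0.1, -0.5]
width: 42.8
finger_force: 0.0
clock: 15.9
tool_pos: [613.1, 243.9, 200.8]
tcp_rot: [0.0, 0.713, 0.701, -0.0]
force: [0.6, -0.9, 0.3]
width: 42.5
finger_force: 0.0
[259 185  27  29 471] [272. 199.] [609.3 254.1  31. ]
[171 237  25  30 472] [184. 252.] [527.3 205.   31. ]
t 15.95 dp cm [ 0.61 -0.45 10.98] yaw 89.0 tilt [-0.01 -0.08] w 42.9 pos [613.4 242.9 200.8] q7 -0.76
```

View pics/w7.png

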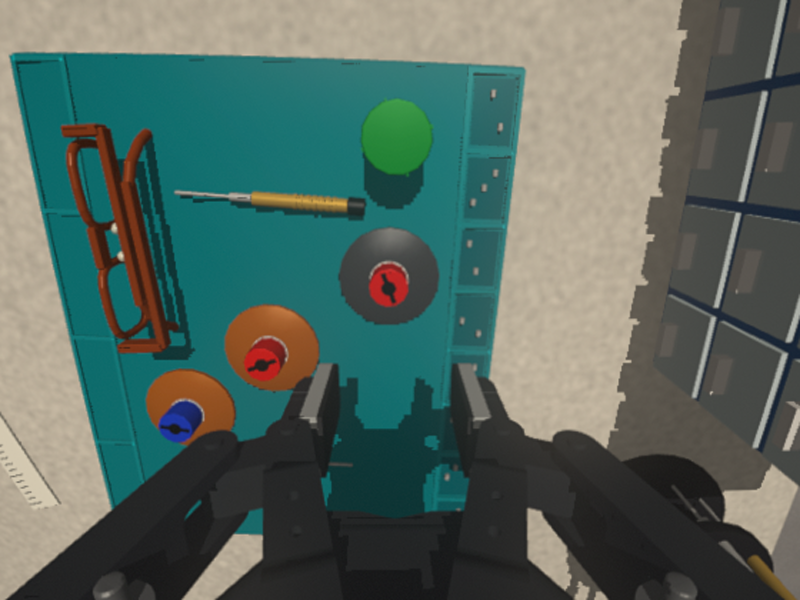

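```bash
python3 -m handwheel '{"jaw":[50,50,50,50,50,50,50,50,50],"dp":[[0.85,-0.45,1],[0,0,2.5],[0,0,2.5],[0,0,2],[0,0,1.3],[0,0,1],[0,0,0.6],[0,0,0],[0,0,0]],"angular":[[0,0,0],[0,0,0],[0,0,0],[0,0,0],[0,0,0],[0,0,0],[0,0,0],[0,0,0],[0,0,0]]}'
python3 -m handwheel '{"jaw":[0,0,0,0,0,0,0,0],"dp":[[0,0,0],[0,0,0],[0,0,0],[0,0,0],[0,0,0],[0,0,0],[0,0,0],[0,0,0]],"angular":[[0,0,0],[0,0,0],[0,0,0],[0,0,0],[0,0,0],[0,0,0],[0,0,0],[0,0,0]]}' 40
```

```text
clock: 16.7
tool_pos: [609.1, 253.2, 92.4]
tcp_rot: [0.0, 0.713, 0.701, 0.0]
force: [-0.0, 0.2, 0.4]
width: 42.7
finger_force: 0.0
clock: 17.37
tool_pos: [609.5, 253.5, 93.3]
tcp_rot: [0.0, 0.713, 0.701, 0.001]
force: [-0.4, -0.5, 6.4]
width: 21.8
finger_force: 39.2
```

```bash
python3 -m handwheel '{"jaw":[0,0,0,0,0,0,0,0,0,0],"dp":[[0,0,-0.3],[0,0,-1],[0,0,-2],[0,0,-3],[0,0,-2.5],[-2.5,-0.2,0],[-3.9,-0.3,0],[-3.9,-0.3,0],[-3.9,-0.3,0],[-3.9,-0.3,0]],"angular":[[0,0,0],[0,0,0],[0,0,0],[0,0,0],[0,0,0],[0,0,0],[0,0,0],[0,0,0],[0,0,0],[0,0,0]]}'
python3 -m handwheel '{"jaw":[0,0,0,0,0,0,0,0,0,0],"dp":[[-3.9,-0.3,0],[-3.9,-0.3,0],[-3.9,-0.3,0],[-3.9,-0.3,0],[-3.9,-0.3,0],[-3.9,-0.3,0],[-3.9,-0.3,0],[-3.9,-0.3,0],[-3.9,-0.3,0],[-2,0,0]],"angular":[[0,0,0],[0,0,0],[0,0,0],[0,0,0],[0,0,0],[0,0,0],[0,0,0],[0,0,0],[0,0,0],[0,0,0]]}'
python3 -m handwheel '{"jaw":[0,0,0],"dp":[[0,0,0],[0,0,0],[0,0,0]],"angular":[[0,0,0],[0,0,0],[0,0,0]]}'
python3 - <<'E'
from h import *
im,D,c,M,P=snap('wrist','w8.png')
go(559,-298.5,97)
E
```

```text
clock: 18.2
tool_pos: [591.5, 70.7, 180.7]
tcp_rot: [0.0, 0.713, 0.702, 0.0]
force: [0.9, -0.6, -0.7]
width: 21.8
finger_force: 39.2
clock: 19.03
tool_pos: [556.9, -304.5, 180.4]
tcp_rot: [0.001, 0.715, 0.699, -0.001]
force: [-0.4, -0.3, -0.7]
width: 22.1
finger_force: 39.2
clock: 19.28
tool_pos: [559.1, -297.1, 180.3]
tcp_rot: [-0.0, 0.713, 0.702, 0.0]
force: [0.6, 1.2, 0.4]
width: 21.6
finger_force: 39.2
t 19.33 dp cm [-0.21 -0.03  8.33] yaw 89.2 tilt [0.03 0.05] w 22.0 pos [ 559.3 -296.4  180.3] q7 0.11
```

View pics/w8.png

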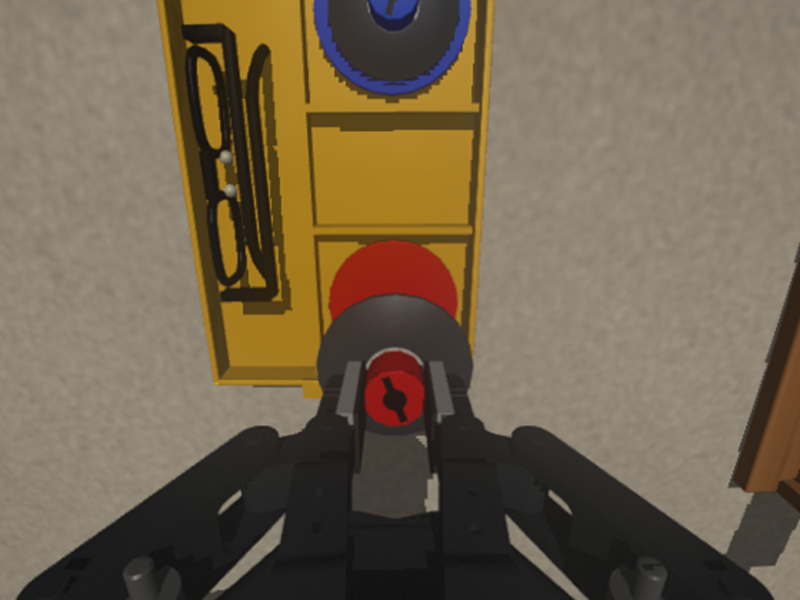

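```bash
python3 -m handwheel '{"jaw":[0,0,0,0,0,0,0,0,0,0],"dp":[[-0.15,0,1.5],[0,0,2],[0,0,2],[0,0,1],[0,0,0.6],[0,0,0.4],[0,0,0.3],[0,0,0.3],[0,0,0],[0,0,0]],"angular":[[0,0,0],[0,0,0],[0,0,0],[0,0,0],[0,0,0],[0,0,0],[0,0,0],[0,0,0],[0,0,0],[0,0,0]]}'
python3 -m handwheel '{"jaw":[0,0],"dp":[[0,0,0.1],[0,0,0]],"angular":[[0,0,0],[0,0,0]]}'
python3 -m handwheel '{"jaw":[0,0],"dp":[[0,0,0.1],[0,0,0]],"angular":[[0,0,0],[0,0,0]]}'
```

```text
clock: 20.17
tool_pos: [559.1, -299.8, 99.4]
tcp_rot: [0.0, 0.713, 0.701, 0.0]
force: [-0.3, -0.1, -0.1]
width: 21.8
finger_force: 39.2
clock: 20.33
tool_pos: [558.9, -299.8, 98.2]
tcp_rot: [0.0, 0.713, 0.701, 0.0]
force: [-0.1, -0.6, 0.2]
width: 21.9
finger_force: 39.2
clock: 20.5
tool_pos: [559.0, -299.8, 97.3]
tcp_rot: [0.0, 0.713, 0.701, 0.0]
force: [-1.0, 0.4, 2.4]
width: 21.9
finger_force: 39.5
```

```bash
python3 -m handwheel '{"jaw":[28,30,32,36,40,45,45,45,45,45],"dp":[[0,0,0],[0,0,0],[0,0,0],[0,0,0],[0,0,0],[0,0,0],[0,0,-0.5],[0,0,-2.5],[0,0,-3.5],[0,0,-3.5]],"angular":[[0,0,0],[0,0,0],[0,0,0],[0,0,0],[0,0,0],[0,0,0],[0,0,0],[0,0,0],[0,0,0],[0,0,0]]}'
python3 -m handwheel '{"jaw":[75,75,75,75,75,75,75,75,75,75],"dp":[[3.9,0.3,0],[3.9,0.3,0],[3.9,0.3,0],[3.9,0.3,0],[3.9,0.3,0],[3.9,0.3,0],[3.9,0.3,0],[3.9,0.3,0],[3.9,0.3,0],[3.9,0.3,0]],"angular":[[0,0,0],[0,0,0],[0,0,0],[0,0,0],[0,0,0],[0,0,0],[0,0,0],[0,0,0],[0,0,0],[0,0,0]]}'
python3 -m handwheel '{"jaw":[75,75,75,75,75,75,75,75],"dp":[[3.9,0.3,0],[3.9,0.3,0],[3.9,0.3,0],[3.9,0.3,0],[3.9,0.3,0],[3,0.3,0],[0,0,0],[0,0,0]],"angular":[[0,0,0],[0,0,0],[0,0,0],[0,0,0],[0,0,0],[0,0,0],[0,0,0],[0,0,0]]}'
python3 - <<'E'
from h import *
im,D,c,M,P=snap('wrist','w9.png')
h=im.astype(int);m=(h[...,1]>h[...,0]+50)&(h[...,1]>h[...,2]+50)
k,l,st,ce=cv2.connectedComponentsWithStats(m.astype(np.uint8))
for i in range(1,k):
  if st[i,4]>80: print(st[i],ce[i].round(0),px2plane(c,M,P,ce[i],41).round(1))
go(616,329,83)
E
```

```text
clock: 21.33
tool_pos: [558.3, -299.3, 197.5]
tcp_rot: [-0.001, 0.713, 0.701, -0.0]
force: [1.8, -0.6, -0.3]
width: 38.3
finger_force: 0.0
clock: 22.17
tool_pos: [595.1, 91.7, 197.5]
tcp_rot: [0.0, 0.713, 0.701, 0.0]
force: [0.4, -0.3, 0.9]
width: 63.9
finger_force: 0.0
clock: 22.83
tool_pos: [615.7, 317.4, 196.9]
tcp_rot: [-0.001, 0.711, 0.703, 0.0]
force: [0.5, -0.2, 0.1]
width: 64.0
finger_force: 0.0
[ 254  170   45   45 1568] [276. 192.] [615.2 337.8  41. ]
t 22.88 dp cm [ 1.42 -0.06 11.38] yaw 89.2 tilt [-0.02 -0.03] w 63.9 pos [616.5 314.9 196.8] q7 -0.85
```

```bash
python3 -m handwheel '{"jaw":[70,70,70,70,70,70,70,70,70],"dp":[[1.8,0,1],[0,0,2.5],[0,0,2.5],[0,0,2],[0,0,1.5],[0,0,1],[0,0,0.6],[0,0,0],[0,0,0]],"angular":[[0,0,0],[0,0,0],[0,0,0],[0,0,0],[0,0,0],[0,0,0],[0,0,0],[0,0,0],[0,0,0]]}'
python3 -m handwheel '{"jaw":[0,0,0,0,0,0,0,0],"dp":[[0,0,0],[0,0,0],[0,0,0],[0,0,0],[0,0,0],[0,0,0],[0,0,0],[0,0,0]],"angular":[[0,0,0],[0,0,0],[0,0,0],[0,0,0],[0,0,0],[0,0,0],[0,0,0],[0,0,0]]}' 40
```

```text
clock: 23.63
tool_pos: [617.6, 332.4, 86.6]
tcp_rot: [0.0, 0.713, 0.701, 0.0]
force: [0.2, 0.3, 0.3]
width: 59.7
finger_force: 0.0
clock: 24.3
tool_pos: [617.8, 333.0, 87.4]
tcp_rot: [0.0, 0.713, 0.701, 0.001]
force: [0.3, -1.5, 6.2]
width: 36.9
finger_force: 40.4
```

```bash
python3 -m handwheel '{"jaw":[0,0,0,0,0,0,0,0,0,0],"dp":[[0,0,-0.3],[0,0,-1],[0,0,-2],[0,0,-3],[0,0,-3],[-2.5,-0.2,0],[-3.9,-0.35,0],[-3.9,-0.35,0],[-3.9,-0.35,0],[-3.9,-0.35,0]],"angular":[[0,0,0],[0,0,0],[0,0,0],[0,0,0],[0,0,0],[0,0,0],[0,0,0],[0,0,0],[0,0,0],[0,0,0]]}'
python3 -m handwheel '{"jaw":[0,0,0,0,0,0,0,0,0,0],"dp":[[-3.9,-0.35,0],[-3.9,-0.35,0],[-3.9,-0.35,0],[-3.9,-0.35,0],[-3.9,-0.35,0],[-3.9,-0.35,0],[-3.9,-0.35,0],[-3.9,-0.35,0],[-3.9,-0.35,0],[-2,-0.3,0]],"angular":[[0,0,0],[0,0,0],[0,0,0],[0,0,0],[0,0,0],[0,0,0],[0,0,0],[0,0,0],[0,0,0],[0,0,0]]}'
python3 -m handwheel '{"jaw":[0,0,0,0],"dp":[[0,0,0],[0,0,0],[0,0,0],[0,0,0]],"angular":[[0,0,0],[0,0,0],[0,0,0],[0,0,0]]}'
python3 - <<'E'
from h import *
im,D,c,M,P=snap('wrist','w10.png')
go(560,-220,85.5)
E
```

```text
clock: 25.13
tool_pos: [597.7, 150.1, 179.6]
tcp_rot: [0.0, 0.713, 0.702, 0.0]
force: [1.1, -0.8, -0.1]
width: 36.8
finger_force: 40.0
clock: 25.97
tool_pos: [556.3, -224.7, 179.4]
tcp_rot: [0.001, 0.715, 0.699, -0.001]
force: [-0.5, -0.8, -0.4]
width: 36.8
finger_force: 40.0
clock: 26.3
tool_pos: [558.1, -216.8, 179.3]
tcp_rot: [-0.0, 0.712, 0.702, 0.0]
force: [0.3, 1.5, -1.1]
width: 36.8
finger_force: 40.0
t 26.35 dp cm [-0.32  0.19  9.38] yaw 89.2 tilt [0.03 0.03] w 36.7 pos [ 558.1 -216.8  179.3] q7 -0.02
```

View pics/w10.png

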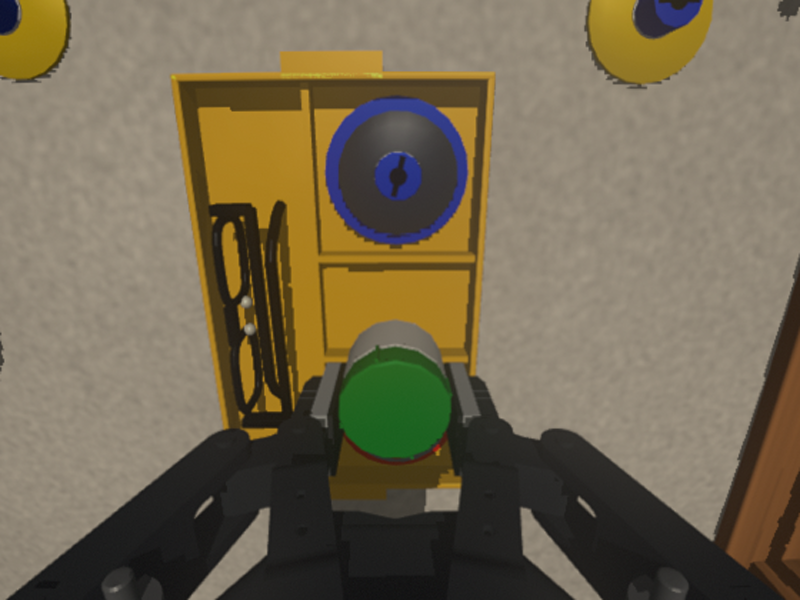

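```bash
python3 -m handwheel '{"jaw":[0,0,0,0,0,0,0,0,0,0],"dp":[[-0.2,0.2,1.5],[0,0,2],[0,0,2],[0,0,1.5],[0,0,1],[0,0,0.5],[0,0,0.4],[0,0,0.2],[0,0,0],[0,0,0]],"angular":[[0,0,0],[0,0,0],[0,0,0],[0,0,0],[0,0,0],[0,0,0],[0,0,0],[0,0,0],[0,0,0],[0,0,0]]}'
python3 -m handwheel '{"jaw":[0,0],"dp":[[0,0,0.1],[0,0,0]],"angular":[[0,0,0],[0,0,0]]}'
python3 -m handwheel '{"jaw":[0,0],"dp":[[0,0,0.1],[0,0,0]],"angular":[[0,0,0],[0,0,0]]}'
```

```text
clock: 27.18
tool_pos: [560.0, -220.7, 88.5]
tcp_rot: [0.0, 0.713, 0.701, 0.0]
force: [0.3, 0.7, -0.1]
width: 37.1
finger_force: 40.0
clock: 27.35
tool_pos: [559.8, -220.8, 87.4]
tcp_rot: [0.0, 0.713, 0.701, 0.0]
force: [-0.9, -0.2, 0.2]
width: 36.6
finger_force: 40.0
clock: 27.52
tool_pos: [559.6, -220.7, 86.0]
tcp_rot: [0.0, 0.713, 0.701, 0.0]
force: [0.1, 0.1, 0.3]
width: 36.8
finger_force: 40.0
```

```bash
python3 -m handwheel '{"jaw":[0,0,0],"dp":[[0,0,0.1],[0,0,0],[0,0,0]],"angular":[[0,0,0],[0,0,0],[0,0,0]]}'
python3 -m handwheel '{"jaw":[45,47,49,51,53,55,55,55,55,55],"dp":[[0,0,0],[0,0,0],[0,0,0],[0,0,0],[0,0,0],[0,0,0],[0,0,-0.5],[0,0,-2],[0,0,-3.5],[0,0,-3.5]],"angular":[[0,0,0],[0,0,0],[0,0,0],[0,0,0],[0,0,0],[0,0,0],[0,0,0],[0,0,0],[0,0,0],[0,0,0]]}'
python3 -m handwheel '{"jaw":[55,55,55,55,55,55,55,55],"dp":[[0,0,-3],[-4,0,0],[-4,0,0],[-4,0,0],[-4,0,0],[0,0,0],[0,0,0],[0,0,0]],"angular":[[0,0,0],[0,0,0],[0,0,0],[0,0,0],[0,0,0],[0,0,0],[0,0,0],[0,0,0]]}'
python3 - <<'E'
from h import *
im,D,c,M,P=snap('wrist','w11.png')
s=1.42857
b=[]
pts=[]
for v in range(0,420,2):
  for u in range(0,560,2):
    if D[v,u]>0:
      p=P+ray(c,M,(u,v))*D[v,u]
      if 25<p[2]<60 and 445<p[0]<520 and -320<p[1]<-110: pts.append(p)
p=np.array(pts,np.float32);print(len(p),p[:,2].max(),cv2.minAreaRect(p[:,:2].copy()))
snap('scene','s2.png')
E
```

```text
clock: 27.77
tool_pos: [559.7, -220.8, 85.4]
tcp_rot: [0.0, 0.713, 0.701, -0.0]
force: [-2.6, 0.2, 5.6]
width: 37.3
finger_force: 40.6
clock: 28.6
tool_pos: [558.9, -220.3, 180.3]
tcp_rot: [-0.001, 0.713, 0.702, -0.0]
force: [0.1, -1.3, -0.0]
width: 46.7
finger_force: 0.0
clock: 29.27
tool_pos: [557.0, -380.1, 209.9]
tcp_rot: [-0.0, 0.713, 0.701, 0.0]
force: [0.9, 1.1, -0.1]
width: 47.1
finger_force: 0.0
653 44.707825 ((480.0767822265625, -251.4476776123047), (30.260475158691406, 69.5262680053711), 0.3097086548805237)
```

View pics/w11.png

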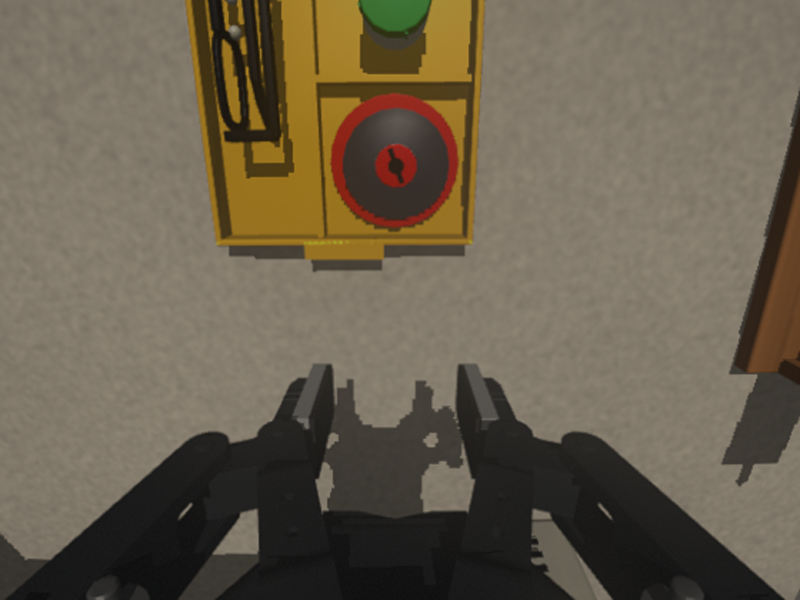

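View pics/s2.png

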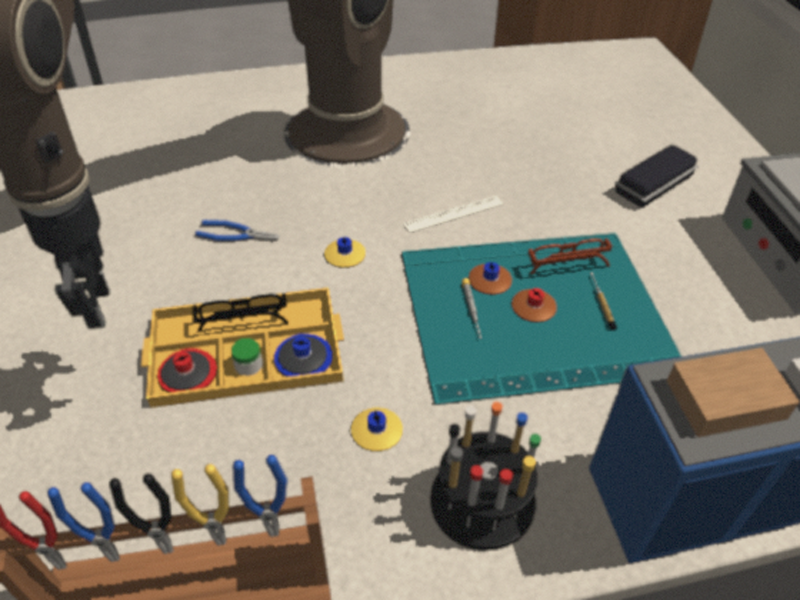

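The red lens is centred on its rest (395,160 in the wrist picture). The scene picture shows the frame upright, the tub in its pocket, the blue lens on its rest, and the brown things where they started.

```bash
python3 -c "
from bench import arm
print(arm.finish_job())"
```

```text
the job is handed in; nothing more can be done
None
```

The tray is made up and handed in at about 29 s: black frame upright in the long compartment, grey lenses centred on the rests matching their blocks, tub in the pocket, and the brown job not touched; handing in returned no verdict.

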